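# Load the blade carrier into the free nest

## Task

Load the loose blade carrier into the free nest of the two-nest filing fixture: tuck one end under that nest's steel keeper bar, then level it until it lies flat on the nest floor, and let go. Lower it into place rather than letting it drop, do not disturb the carrier that is already in the other nest, and leave the files and the oil can alone.

Things in the scene. Friction and masses are not known exactly. Their poses are not given: they have to be found in the camera images.
- carrier_mid (a point): The loose carrier, flat on the bench left of the fixture: aluminium plate 104 (x) x 44 (y) x 7 mm thick; amid it an upright dark wooden grip rib 44 (x) x 12 (y), 34 high (41 over all); beside the rib two fixed blade blanks, 3 thick, up to 20 from the middle line. Same when turned half round. 175 to 340 g. Point: its centre, 20.5 above the underside, 20.5 below the rib's top.
- loaded_mid (a point): A carrier of the same shape and size, already seated in one of the two nests (either one, drawn anew each time: compare with nest_1 and nest_2). The point is at its centre, 20.5 mm above its underside. It must stay as it is.
- fixture: The filing fixture: a wooden block fixed to the bench, 176 (x) x 200 (y) mm, walls' tops 22 high, with two parallel nests 110 apart. Each nest is a flat-floored pocket 107 long (x) x 50 wide (y), floor 14 above the bench, walls 8 above that, with a bright steel keeper bar over one end; the two keepers are at opposite ends. Origin: centre of its underside.
- nest_1 (a point): Floor centre of the nest at the fixture's +y side; x along the nest, y across, z up. Keeper at its +x end, overhanging the pocket by 10, underside 12 and top 18 above the floor; the pocket runs on beneath it to the end wall, 53.5 from the point. The other end has only the 8 high wall, also at 53.5. Opening between keeper and that wall: 97, so a level carrier cannot go straight down. Sizes in mm.
- nest_2 (a point): Floor centre of the nest at the fixture's -y side; x along the nest, y across, z up. Keeper at its -x end, overhanging the pocket by 10, underside 12 and top 18 above the floor; the pocket runs on beneath it to the end wall, 53.5 from the point. The other end has only the 8 high wall, also at 53.5. Opening between keeper and that wall: 97, so a level carrier cannot go straight down. Sizes in mm.
- file_a: A flat steel file with a round blue handle, about 245 mm long and 22 high, lying loose beyond the fixture. Bystander; origin under it, x towards its tip.
- file_b: A file like it with a red handle, lying at the right of the fixture. Bystander.
- oil: A small steel oil can, 48 mm across and 75 high, standing at the far left. Bystander; origin at the centre of its underside.

How it is judged:
By the outcome, as a careful person would: the job done as asked, in the order asked, and still so for the second after the job is handed in, with the robot touching nothing.
It also fails if it takes over 40 s, if anything falls off the work surface, if the arm or the gripper's body presses on something with over 40 N, if the wrist force passes 120 N, or if a joint passes its speed limit or range.

## Robot

A 7-joint arm with a two-finger parallel gripper is mounted at the origin on the work surface. World frame = base frame: x ahead of the robot, y to its left, z up, the work surface at z = 0. Lengths are in m, angles in rad, forces in N, time in s.
With the tool pointing down it reaches from about 0.4 to 0.85 m from the base axis. Payload 10.4 kg.
Tool frame: the origin (TCP) lies at the very end of the fingers, on their centre line; the grasp point (between the pads) lies 19 mm behind it; z points along the fingers, y is the direction in which the jaws open and shut (so a half turn about z gives the same grasp; the last joint's range is limited). The gripper opens to 87 mm and grips with 3 to 60 N. Pads are 19 mm wide; open, the fingers measure 117 mm over their backs; the gripper's body (75 mm by 190 mm) begins 51 mm behind the grasp point.
Start: joints at [-1.334, 0.332, -0.065, 1.46, 0.022, 1.35, -0.088], TCP at [0.161, 0.604, 0.19] pointing down, gripper open.
Joint ranges: [-2.6, 2.6], [-0.5, 2.12], [-1.47, 1.34], [0.16, 2.42], [-1.27, 4.41], [0.06, 2.06], [-2.6, 2.6]. Speed limits (rad/s): [2.22, 2.22, 2.79, 2.79, 3.14, 3.14, 3.14].

## Interface

Orientations are given as a unit quaternion [x, y, z, w].
In Python, from bench import r gives the robot as it stands.
- The arm moves only by the tool move_arm, never from a script. Its argument "deltas" is a list of rows, each a list of 5 numbers: the gripper's target within -1 to 1 (fully open at 1, half-way at 0, shut at -1), then the shift along the tool's x, y, z as a fraction of full scale, then the turn about the tool's z as a fraction of full scale. A call has 1 to 12 rows; each row shifts and turns the commanded pose from where the row before left it, along the tool's axes as they then stand; what a row does not reach is not made up. Full scale, the value 1, is 2.5 cm for a shift and 90 degrees for a turn. A row lasts 1/12 s, in which the tool goes at most 41.7 mm and 7.16 degrees, less where a joint would pass 70% of its speed; a pose out of reach is approached as far as the arm can. A call with a number of a shift or a turn outside -1 to 1 is refused whole. A call with a gripper value outside its range is refused whole. The fingers move at their own pace and stop on an object; "squeeze" is the grip in N (left out, the last holds). Time passes only in rows, so rows that do not move let the fingers close. It gives the time, the measured TCP pose, the force and the opening at its end, in the units of the state.
- r.read_state(): the state, without advancing time (a new reading comes with each control period).
- r.camera(name): name is "scene" or "top"; returns the picture (400x640x3 uint8, red, green, blue); there is no depth.
- r.camera_info(name): a dict with "K" (3x3 intrinsics, pixels), "R" (3x3) and "t" (3): a world point X has camera coordinates R X + t. Camera axes: x right, y down, z forward; pixel columns grow to the right and rows downward; lengths in m; the calibration is good to about 2 mm. A picture is of the moment at which its call begins. camera_info takes no time and is no camera call.
- r.close_job(): hands the job in, once; it reports no verdict.
Trained networks look in the newest picture that a camera, given by its name, has taken for a name from the list of things; names that differ only in an ending like _2 or _b are one class to them, and where a whole thing is asked for, a point or a joint stands for the part that bears it (a point fixed in the world has none). Each returns a list of dicts, best first, with "confidence" (0 to 1); they miss things now and then, are a little off and sometimes report something else, mostly with a low value. They report only what shows in the picture. A call takes as long as a camera call.
- r.boxes_of(camera, label): "position" ([x, y, z] in m, in the coordinates of the camera as it stood for that picture, good to about 4 mm: the middle of the surface that is visible of it).
- r.tip_of(camera, label): "position" ([x, y, z] in m, in the coordinates of the camera as it stood for that picture, good to about 4 mm: a listed point, or the origin of a listed thing).
The state is a dict: "time": time; "joint_positions": joint angles; "joint_vel": joint speeds; "joint_torque": joint torques, N m; "ee_pos": TCP position; "eef_rot": TCP orientation; "ft_force": force on the tool from outside, world axes, zero at the start; "torque": the same for the moment, N m; "width": finger opening in m.
Only numpy, scipy, OpenCV 4.12 (cv2) and the standard library are available. Lean on these libraries where they do the work, as an engineer would, in place of code of your own. Each camera call takes 0.05 s, during which the arm holds its last target.

## Working session

There is one attempt and no reset: what is moved stays moved. The work goes in short steps, Python scripts to look and compute and a tool call to move; the robot and the scene stay as the last step left them, time stands still between calls to the robot, and variables do not carry over. Pictures are saved under pics/ and viewed, and the job is handed in when it is done.

Besides the shell and the picture viewer there is one more tool, called by a JSON object that holds its "op" and its "data", one argument or row to a line. move_arm: Moves the arm, as the interface text tells. Shift numbers are shares of 2.5 cm and turn numbers shares of 90 degrees, none past 1 either way. Its arguments: {"type":"object","properties":{"deltas":{"type":"array","items":{"type":"array","items":{"type":"number"}}},"squeeze":{"type":"number"}},"required":["deltas"]}

```bash
mkdir -p pics
cat > h.py <<'E'
from bench import r
import numpy as np, cv2
def snap(cam,name,crop=None,scale=1):
    im=r.camera(cam)[...,::-1].copy()
    if crop: a,b,c,d=crop; im=im[b:d,a:c]
    if scale!=1: im=cv2.resize(im,None,fx=scale,fy=scale,interpolation=cv2.INTER_CUBIC)
    cv2.imwrite('pics/'+name,im)
def toW(cam,p):
    c=r.camera_info(cam); return np.array(c['R']).T@(np.array(p)-np.array(c['t']))
def px(cam,X):
    c=r.camera_info(cam); v=np.array(c['K'])@(np.array(c['R'])@np.array(X)+np.array(c['t'])); return v[:2]/v[2]
def ray(cam,u,z):
    c=r.camera_info(cam); R=np.array(c['R']);t=np.array(c['t'])
    d=R.T@np.linalg.inv(np.array(c['K']))@np.array([u[0],u[1],1.]); o=-R.T@t
    return o+d*(z-o[2])/d[2]
E
python3 - <<'E'
from h import *
np.set_printoptions(precision=4,suppress=True)
for cam in ['top','scene']:
    snap(cam,cam+'0.png')
    for l in ['carrier_mid','loaded_mid','nest_1','nest_2','fixture']:
        for d in r.tip_of(cam,l)[:3]: print(cam,l,round(d['confidence'],2),toW(cam,d['position']))
s=r.read_state(); print(s['ee_pos'],s['eef_rot'],s['time'],s['width'],s['ft_force'])
E
```

```text
top carrier_mid 0.78 [0.5943 0.2773 0.0213]
top carrier_mid 0.7 [ 0.5535 -0.1889  0.0311]
top loaded_mid 0.81 [ 0.5525 -0.1881  0.0338]
top nest_1 0.88 [ 0.5541 -0.1886  0.0139]
top nest_1 0.74 [ 0.5395 -0.0809  0.0144]
top nest_2 0.88 [ 0.5541 -0.1886  0.0139]
top nest_2 0.74 [ 0.5395 -0.0809  0.0144]
top fixture 0.72 [ 0.5477 -0.1367 -0.0006]
scene loaded_mid 0.86 [ 0.5543 -0.1873  0.0354]
scene nest_1 0.68 [ 0.5577 -0.186   0.0187]
scene nest_1 0.59 [ 0.541  -0.0785  0.0174]
scene nest_2 0.68 [ 0.5577 -0.186   0.0187]
scene nest_2 0.59 [ 0.541  -0.0785  0.0174]
scene fixture 0.86 [ 0.5489 -0.1295  0.0009]
[0.1605 0.6041 0.19  ] [ 0.1295  0.9916  0.0001 -0.    ] 0.6 0.08740635202974922 [-0.4645  1.231  -0.9135]
```

View pics/top0.png

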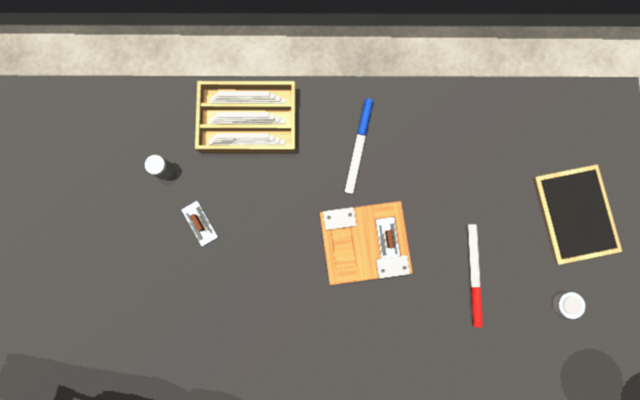

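View pics/scene0.png

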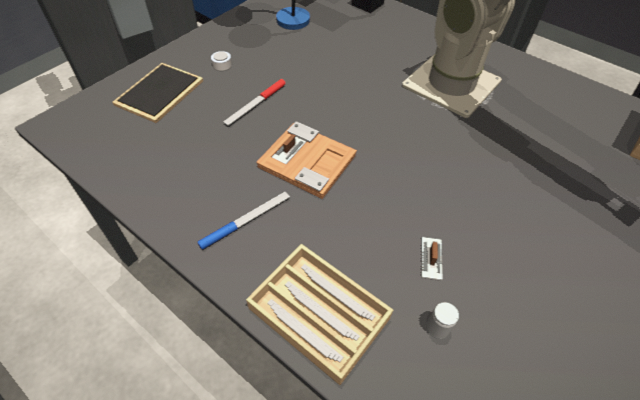

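Top view: the loose carrier is at about (199,223), yawed. The fixture is at (366,243). Its left (+y) nest_1 is empty, with the keeper at its far end (339,218). The loaded carrier is in the right nest at (390,240). Zooming in for yaws.

Run:
```python
from h import *
np.set_printoptions(precision=4,suppress=True)
im=r.camera('top')[...,::-1].copy()
a=cv2.resize(im[195:255,170:230],None,fx=6.5,fy=6.5,interpolation=cv2.INTER_CUBIC)
b=cv2.resize(im[195:295,315:415],None,fx=3.9,fy=3.9,interpolation=cv2.INTER_CUBIC)
cv2.imwrite('pics/z1.png',np.hstack([a,b]))
def quad(mask,z,x0,y0):
    cs,_=cv2.findContours(mask.astype(np.uint8),cv2.RETR_EXTERNAL,cv2.CHAIN_APPROX_NONE)
    c=max(cs,key=cv2.contourArea)[:,0,:].astype(float)+[x0,y0]
    W=np.array([ray('top',p,z)[:2] for p in c])
    (cx,cy),(w,h),ang=cv2.minAreaRect((W*1000).astype(np.float32))
    print(cx,cy,w,h,ang)
# fixture: orange
hsv=cv2.cvtColor(im,cv2.COLOR_BGR2HSV)
S=hsv[195:295,315:415]; quad(((S[...,1]>60)|(S[...,2]>140)),0.022,315,195)
C=hsv[195:255,170:230]; quad(((C[...,2]>110)|(C[...,1]>110)),0.007,170,195)
i=r.camera_info('top'); print(-np.array(i['R']).T@i['t'], i['K'][0][0])
for u in [(199,223),(190,237),(208,209)]: print(im[u[1],u[0]])
```

```text
547.494140625 -133.94769287109375 181.37451171875 205.65072631835938 7.920745372772217
592.75830078125 273.0313415527344 146.429443359375 146.31654357910156 1.3475087881088257
[ 0.5018 -0.0085  1.1368] 459.39393902132474
[ 43  66 109]
[103 108 111]
[103 108 111]
```

View pics/z1.png

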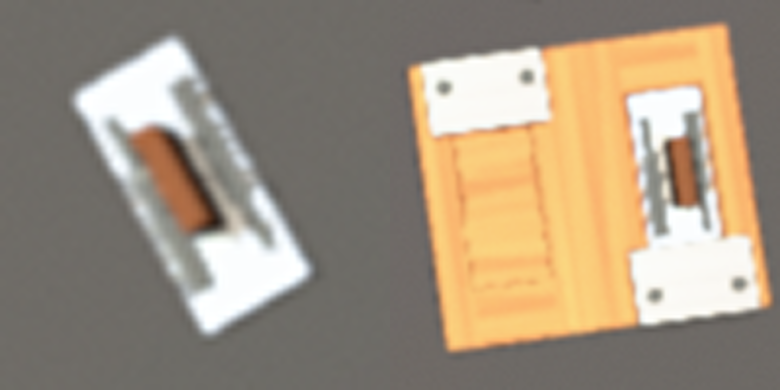

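Run:
```python
from h import *
np.set_printoptions(precision=4,suppress=True)
im=r.camera('top')[...,::-1].copy()
hsv=cv2.cvtColor(im,cv2.COLOR_BGR2HSV)
def rect(mask,z,x0,y0):
    cs,_=cv2.findContours(cv2.morphologyEx(mask.astype(np.uint8)*255,cv2.MORPH_CLOSE,np.ones((7,7))),cv2.RETR_EXTERNAL,cv2.CHAIN_APPROX_NONE)
    c=max(cs,key=cv2.contourArea)[:,0,:].astype(float)/4-0.375+[x0,y0]
    W=np.array([ray('top',p,z)[:2] for p in c])
    print(cv2.minAreaRect((W*1000).astype(np.float32)))
C=cv2.resize(im[195:255,170:230],None,fx=4,fy=4,interpolation=cv2.INTER_CUBIC); H=cv2.cvtColor(C,cv2.COLOR_BGR2HSV)
rect((C.max(2)>165)|(H[...,1]>110),0.007,170,195)
# rib top
rect((H[...,1]>100)&(C[...,2]>90),0.041,170,195)
C=cv2.resize(im[195:295,315:415],None,fx=4,fy=4,interpolation=cv2.INTER_CUBIC); H=cv2.cvtColor(C,cv2.COLOR_BGR2HSV)
rect((C.max(2)>175)|(H[...,1]>110),0.022,315,195)
# keeper 1 and loaded rib
m=(H[...,1]<60)&(C.max(2)>190); m1=m.copy(); m1[:,200:]=0; m1[160:]=0; rect(m1,0.032,315,195)
m=(H[...,1]<60)&(C.max(2)>190); m1=m.copy(); m1[:,:200]=0; m1[:230]=0; rect(m1,0.032,315,195)
```

```text
((594.9007568359375, 274.0115661621094), (107.28736877441406, 47.19084548950195), 30.600828170776367)
((593.759521484375, 272.26806640625), (42.123409271240234, 12.012289047241211), 31.079364776611328)
((547.7461547851562, -133.99485778808594), (179.80091857910156, 203.39488220214844), 7.806268692016602)
((604.842041015625, -70.25181579589844), (46.205135345458984, 75.9567642211914), 7.882448673248291)
((496.7895202636719, -196.09530639648438), (59.866641998291016, 75.55783081054688), 7.798835754394531)
```

{"op": "move_arm", "data": {
  "deltas": [
    [1, -0.4, -0.16, 0, 0],
    [1, -0.8, -0.33, 0, 0],
    [1, -0.92, -0.38, 0, 0],
    [1, -0.92, -0.38, 0, 0],
    [1, -0.92, -0.38, 0, 0],
    [1, -0.92, -0.38, 0, 0],
    [1, -0.92, -0.38, 0, 0],
    [1, -0.92, -0.38, 0, 0],
    [1, -0.92, -0.38, 0, 0],
    [1, -0.92, -0.38, 0, 0],
    [1, -0.92, -0.38, 0, 0],
    [1, -0.92, -0.38, 0, 0]
  ]
}}

```text
time: 1.7
ee_pos: [0.3857, 0.4319, 0.1901]
eef_rot: [0.13, 0.992, 0.0, 0.0]
ft_force: [0.8, 0.0, -0.5]
width: 0.0875
```

{"op": "move_arm", "data": {
  "deltas": [
    [1, -0.92, -0.38, 0, 0],
    [1, -0.92, -0.38, 0, 0],
    [1, -0.92, -0.38, 0, 0],
    [1, -0.92, -0.38, 0, 0],
    [1, -0.92, -0.38, 0, 0],
    [1, -0.92, -0.38, 0, 0],
    [1, -0.92, -0.38, 0, 0],
    [1, -0.92, -0.38, 0, 0],
    [1, -0.6, -0.24, 0, 0],
    [1, -0.3, -0.12, 0, 0],
    [1, 0, 0, 0, -0.05],
    [1, 0, 0, 0, -0.07]
  ]
}}

```text
time: 2.7
ee_pos: [0.5622, 0.2977, 0.1898]
eef_rot: [0.035, 0.999, -0.0, -0.0]
ft_force: [0.4, 0.1, -0.5]
width: 0.0869
```

{"op": "move_arm", "data": {
  "deltas": [
    [1, 0, 0, 0, -0.07],
    [1, 0, 0, 0, -0.07],
    [1, 0, 0, 0, -0.07],
    [1, 0, 0, 0, -0.07],
    [1, 0, 0, 0, -0.07],
    [1, 0, 0, 0, -0.038],
    [1, 0, 0, 0, 0],
    [1, 0, 0, 0, 0]
  ]
}}

```text
time: 3.37
ee_pos: [0.5617, 0.2985, 0.19]
eef_rot: [-0.265, 0.964, 0.0, -0.0]
ft_force: [-0.5, 0.1, 0.7]
width: 0.0865
```

```bash
cat >> h.py <<'E'
def st():
    s=r.read_state(); q=s['eef_rot']
    from scipy.spatial.transform import Rotation as Rr
    M=Rr.from_quat(q).as_matrix()
    print('t',s['time'],'p',np.round(s['ee_pos'],4),'phi',round(np.degrees(np.arctan2(M[1,1],M[0,1])),2),'zax',np.round(M[:,2],4),'w',round(s['width'],4),'F',np.round(s['ft_force'],2),'T',np.round(s['torque'],2))
    return s,M
def to(target):
    s,M=st(); d=np.array(target)-s['ee_pos']; print('tool shift units',np.round(M.T@d/0.025,3)); return
E
python3 - <<'E'
from h import *
to([0.5945,0.274,0.08]); print(r.read_state()['joint_positions'])
E
```

```text
t 3.3667 p [0.5617 0.2985 0.19  ] phi 120.73 zax [-2.e-04  3.e-04 -1.e+00] w 0.0865 F [-0.51  0.07  0.68] T [0.08 0.03 0.03]
tool shift units [-0.626 -1.513  4.401]
[-0.63997921  0.35345678  0.10449867  1.43606619 -0.03733266  1.35395872
  1.57320831]
```

{"op": "move_arm", "data": {
  "deltas": [
    [1, -0.15, -0.35, 0.3, 0],
    [1, -0.15, -0.4, 0.7, 0],
    [1, -0.13, -0.4, 0.9, 0],
    [1, -0.02, -0.36, 0.9, 0],
    [1, 0, 0, 0.9, 0],
    [1, 0, 0, 0.7, 0],
    [1, 0, 0, 0, 0],
    [1, 0, 0, 0, 0]
  ]
}}

```text
time: 4.03
ee_pos: [0.5907, 0.2711, 0.079]
eef_rot: [-0.265, 0.964, -0.0, -0.001]
ft_force: [0.1, 0.0, 0.6]
width: 0.087
```

Run:
```python
from h import *
to([0.5902,0.2714,0.016]); snap('scene','s1.png',(360,190,500,310),5); snap('top','t1.png',(140,170,260,270),5)
```

```text
t 4.0333 p [0.5907 0.2711 0.079 ] phi 120.76 zax [-0.0017 -0.0012 -1.    ] w 0.087 F [0.09 0.04 0.56] T [0.01 0.01 0.02]
tool shift units [0.004 0.021 2.521]
```

View pics/s1.png

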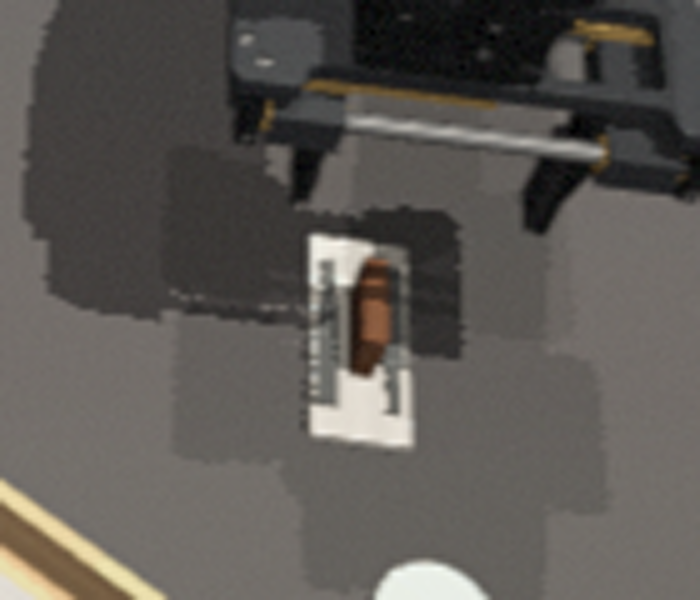

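The jaws straddle the carrier's rib at (370,315) in the crop. The blades lie flat and low, and the oil can is clear. Descending and gripping.

{"op": "move_arm", "data": {
  "deltas": [
    [1, 0, 0.02, 0.4, 0],
    [1, 0, 0, 0.7, 0],
    [1, 0, 0, 0.7, 0],
    [1, 0, 0, 0.5, 0],
    [1, 0, 0, 0.22, 0],
    [1, 0, 0, 0, 0],
    [-1, 0, 0, 0, 0],
    [-1, 0, 0, 0, 0],
    [-1, 0, 0, 0, 0],
    [-1, 0, 0, 0, 0],
    [-1, 0, 0, 0, 0],
    [-1, 0, 0, 0, 0]
  ],
  "squeeze": 25
}}

```text
time: 5.13
ee_pos: [0.5909, 0.2723, 0.0173]
eef_rot: [-0.266, 0.964, 0.0, 0.0]
ft_force: [0.3, -0.3, -0.3]
width: 0.0549
```

{"op": "move_arm", "data": {
  "deltas": [
    [-1, 0, 0, 0, 0],
    [-1, 0, 0, 0, 0],
    [-1, 0, 0, 0, 0],
    [-1, 0, 0, 0, 0]
  ]
}}

```text
time: 5.47
ee_pos: [0.5908, 0.2722, 0.0169]
eef_rot: [-0.266, 0.964, 0.0, 0.0]
ft_force: [-0.3, 0.2, -0.0]
width: 0.0282
```

Run:
```python
from h import *
st(); snap('scene','s2.png',(360,190,500,310),5)
```

```text
t 5.4667 p [0.5908 0.2722 0.0169] phi 120.84 zax [ 0.e+00  1.e-04 -1.e+00] w 0.0282 F [-0.27  0.17 -0.04] T [0.07 0.03 0.01]
```

View pics/s2.png

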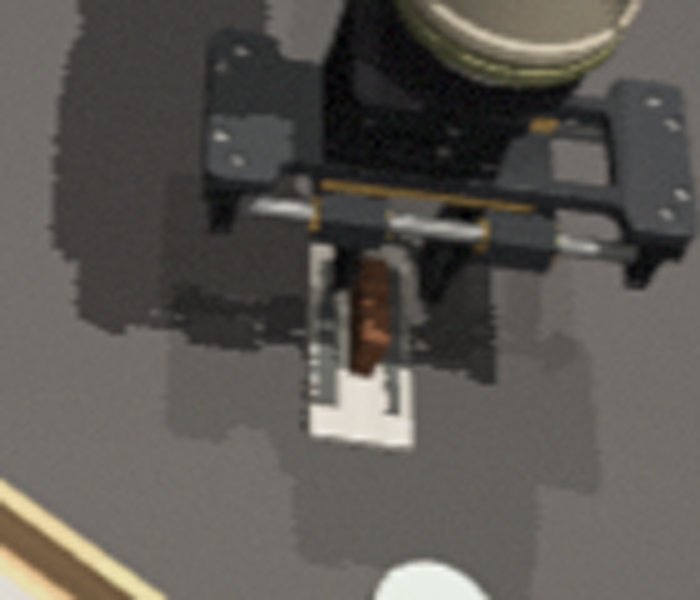

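{"op": "move_arm", "data": {
  "deltas": [
    [-1, 0, 0, 0, 0],
    [-1, 0, 0, 0, 0],
    [-1, 0, 0, 0, 0],
    [-1, 0, 0, 0, 0],
    [-1, 0, 0, 0, 0]
  ]
}}

```text
time: 5.93
ee_pos: [0.5908, 0.2723, 0.017]
eef_rot: [-0.266, 0.964, 0.0, 0.0]
ft_force: [-0.3, -0.1, 0.4]
width: 0.0009
```

{"op": "move_arm", "data": {
  "deltas": [
    [-1, 0, 0, -0.2, 0],
    [-1, 0, 0, -0.4, 0],
    [-1, 0, 0, -0.6, 0],
    [-1, 0, 0, -0.7, 0],
    [-1, 0, 0, -0.7, 0],
    [-1, 0, 0, -0.4, 0],
    [-1, 0, 0, 0, 0],
    [-1, 0, 0, 0, 0]
  ]
}}

```text
time: 6.6
ee_pos: [0.591, 0.2723, 0.0924]
eef_rot: [-0.266, 0.964, 0.0, 0.001]
ft_force: [0.3, -0.0, -1.5]
width: 0.0002
```

Run:
```python
from h import *
s,M=st(); snap('scene','s3.png',(340,150,500,290),5)
print(s['joint_positions'])
```

```text
t 6.6 p [0.591  0.2723 0.0924] phi 120.84 zax [ 9.e-04  6.e-04 -1.e+00] w 0.0002 F [ 0.27 -0.02 -1.5 ] T [ 0.08  0.06 -0.  ]
[-0.58706723  0.44995876  0.11292585  1.51411126 -0.05316371  1.1794098
  1.64393591]
```

View pics/s3.png

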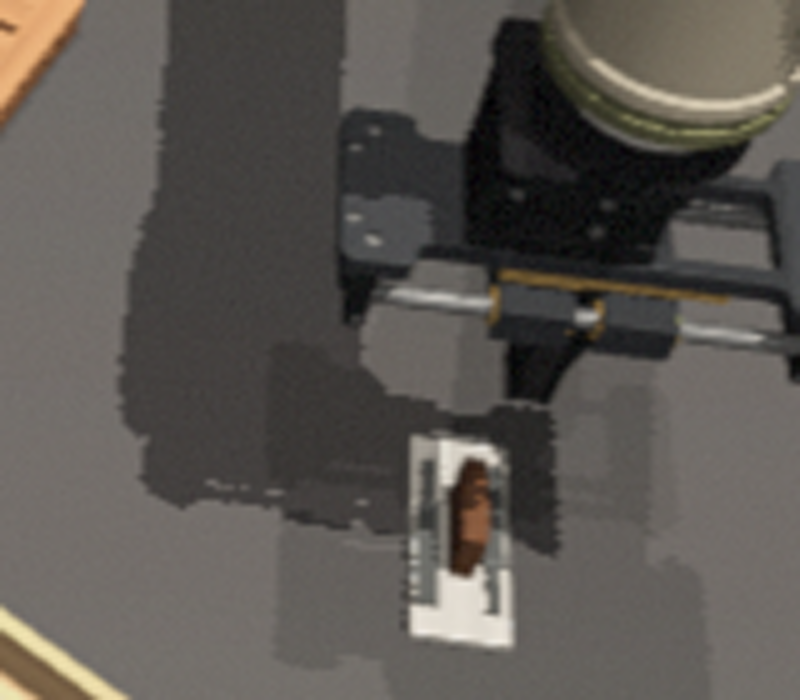

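The jaws closed on nothing: the rib at (470,515) in the crop is farther out than the fingertips at (530,395). I'll work out why my measurement was off before trying again.

Run:
```python
from h import *
np.set_printoptions(precision=4,suppress=True)
s,M=st()
p=np.array(s['ee_pos'])
print('scene px TCP',px('scene',p),'crop',(px('scene',p)-[340,150])*5)
print('top px TCP',px('top',p))
print('scene px rib top/c',px('scene',[.5945,.274,.041]),(px('scene',[.5945,.274,.041])-[340,150])*5)
for c in [(470,515)]: print(ray('scene',np.array(c)/5+[340,150],0.03))
for cam in ['scene','top']:
    for l in ['carrier_mid']:
        r.camera(cam)
        for d in r.tip_of(cam,l)[:3]: print(cam,l,round(d['confidence'],2),toW(cam,d['position']))
snap('top','t3.png',(140,160,260,280),5)
i=r.camera_info('top'); print(i['K'],i['R'])
```

```text
t 6.65 p [0.5904 0.2721 0.0914] phi 120.84 zax [-0.0005 -0.0002 -1.    ] w 0.0007 F [ 0.57 -0.14  0.23] T [ 0.08  0.02 -0.02]
scene px TCP [440.0843 234.2563] crop [500.4217 421.2815]
top px TCP [190.5433 221.7922]
scene px rib top/c [434.5636 248.4842] [472.8182 492.4208]
[0.598  0.2774 0.03  ]
scene carrier_mid 0.83 [0.5959 0.275  0.0188]
top carrier_mid 0.74 [0.5916 0.275  0.0252]
top carrier_mid 0.61 [ 0.5533 -0.1889  0.0334]
[[459.3939   0.     314.8044]
 [  0.     459.3939 205.2578]
 [  0.       0.       1.    ]] [[ 0.001  -1.      0.0028]
 [-0.9927 -0.0013 -0.1206]
 [ 0.1206 -0.0027 -0.9927]]
```

View pics/t3.png

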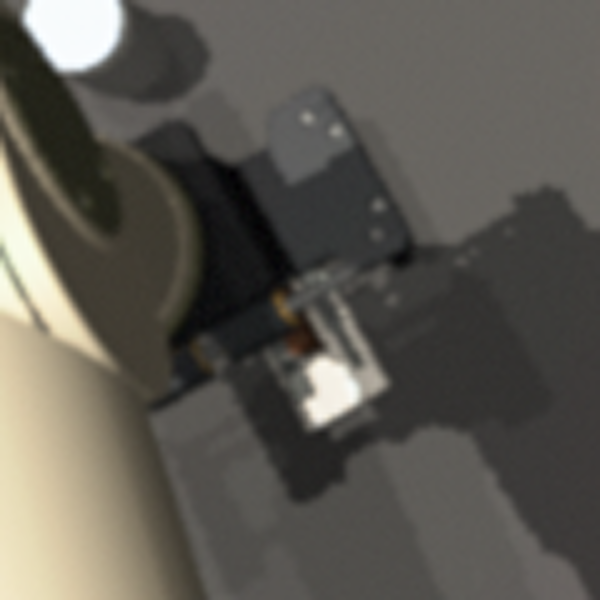

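Run:
```python
from h import *
np.set_printoptions(precision=2,suppress=True)
p=np.array([.5907,.2711,.079]);a=np.radians(120.76); y=np.array([np.cos(a),np.sin(a),0])
for s in (1,-1):
  for w in (.0435,.0585): print(s,w,(px('scene',p+s*w*y)-[360,190])*5)
p=np.array([.5904,.2721,.0914])
cx=np.array([np.cos(a-np.pi/2),np.sin(a-np.pi/2),0])
for n,d in [('carx',cx),('cary',y),('z',np.array([0,0,1]))]: print(n,'crop px per 10mm',5*(px('scene',p+.01*d)-px('scene',p)))
i=r.camera_info('scene'); print(-np.array(i['R']).T@i['t'])
```

```text
1 0.0435 [494.37 249.8 ]
1 0.0585 [530.06 254.45]
-1 0.0435 [289.05 223.01]
-1 0.0585 [253.93 218.43]
carx crop px per 10mm [ 0.55 19.74]
cary crop px per 10mm [23.88  3.1 ]
z crop px per 10mm [  5.6  -13.07]
[1.16 0.38 0.87]
```

View pics/t1.png

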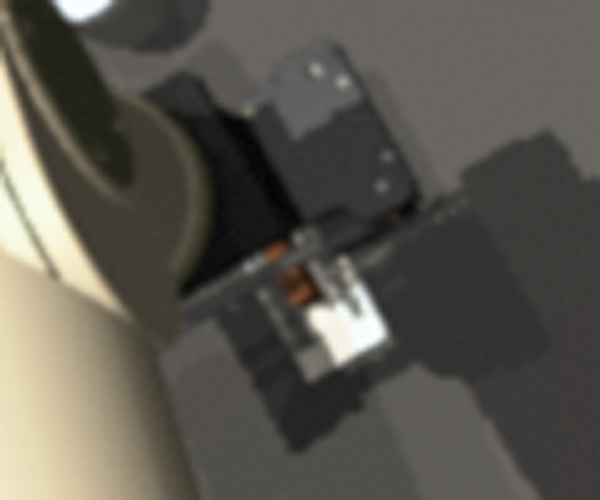

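Run:
```python
from h import *
im=r.camera('scene')[...,::-1].copy()
crop=im[195:255,410:490]; z=cv2.resize(crop,None,fx=10,fy=10,interpolation=cv2.INTER_CUBIC)
z=np.clip(z.astype(float)*1.8,0,255).astype(np.uint8)
p=np.array([.5904,.2721,.0914]);a=np.radians(120.84); y=np.array([np.cos(a),np.sin(a),0]);x=np.array([np.sin(a),-np.cos(a),0])
def P(q): return tuple(((px('scene',q)-[410,195]+.5)*10).astype(int).tolist())
for dx in(-.0095,.0095):
  for dy in (-.015,.015):
    cv2.line(z,P(p+dx*x+dy*y),P(p+dx*x+dy*y+[0,0,.04]),(0,255,0) if dx>0 else (0,0,255),1)
cv2.imwrite('pics/s4.png',z)
```

```text
(no output)
```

View pics/s4.png

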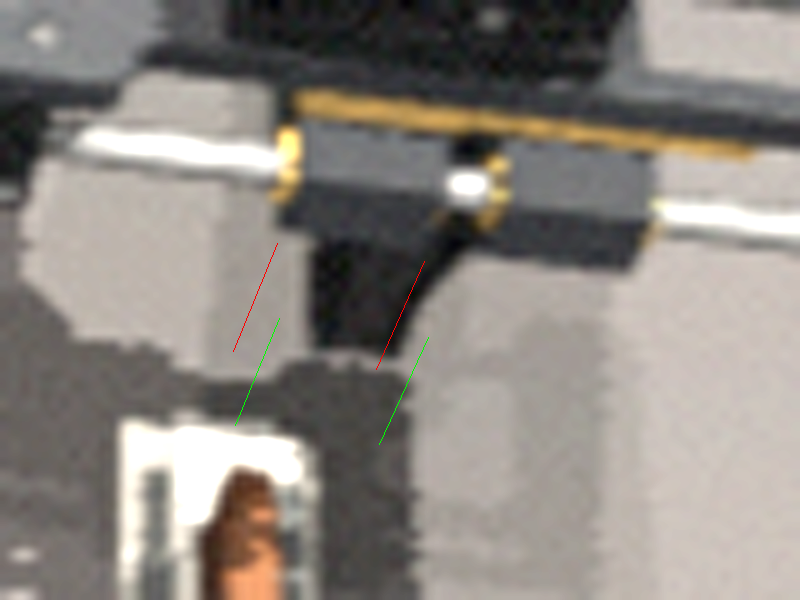

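The image suggests the fingertips sit higher than the reported TCP, or are offset sideways. I'll open the jaws and lower in small steps over the rib while watching the force, because the open fingers come down on bare bench.

{"op": "move_arm", "data": {
  "deltas": [
    [1, 0, 0, 0, 0],
    [1, 0, 0, 0, 0],
    [1, 0, 0, 0, 0],
    [1, 0, 0, 0, 0],
    [1, 0, 0, 0, 0],
    [1, 0, 0, 0, 0],
    [1, 0, 0, 0, 0],
    [1, 0, 0, 0, 0],
    [1, 0, 0, 0.3, 0],
    [1, 0, 0, 0.8, 0],
    [1, 0, 0, 0.8, 0],
    [1, 0, 0, 0.8, 0]
  ]
}}

```text
time: 7.95
ee_pos: [0.5907, 0.2722, 0.0233]
eef_rot: [-0.266, 0.964, 0.0, 0.0]
ft_force: [-0.0, 0.2, 0.0]
width: 0.0723
```

{"op": "move_arm", "data": {
  "deltas": [
    [1, 0, 0, 0.3, 0],
    [1, 0, 0, 0, 0],
    [1, 0, 0, 0, 0]
  ]
}}

```text
time: 8.2
ee_pos: [0.5908, 0.2722, 0.0171]
eef_rot: [-0.266, 0.964, -0.0, -0.0]
ft_force: [-0.1, 0.3, 0.6]
width: 0.0856
```

{"op": "move_arm", "data": {
  "deltas": [
    [1, 0, 0, 0.15, 0],
    [1, 0, 0, 0.1, 0],
    [1, 0, 0, 0, 0]
  ]
}}

```text
time: 8.45
ee_pos: [0.591, 0.2723, 0.011]
eef_rot: [-0.266, 0.964, 0.0, 0.0]
ft_force: [0.3, 0.0, 0.2]
width: 0.087
```

Run:
```python
from h import *
st()
im=r.camera('scene')[...,::-1].copy()
z=cv2.resize(im[200:270,395:485],None,fx=8,fy=8,interpolation=cv2.INTER_CUBIC)
cv2.imwrite('pics/s5.png',np.clip(z.astype(float)*1.8,0,255).astype(np.uint8))
```

```text
t 8.45 p [0.591  0.2723 0.011 ] phi 120.83 zax [ 5.e-04  4.e-04 -1.e+00] w 0.087 F [0.26 0.02 0.22] T [ 0.08  0.06 -0.04]
```

View pics/s5.png

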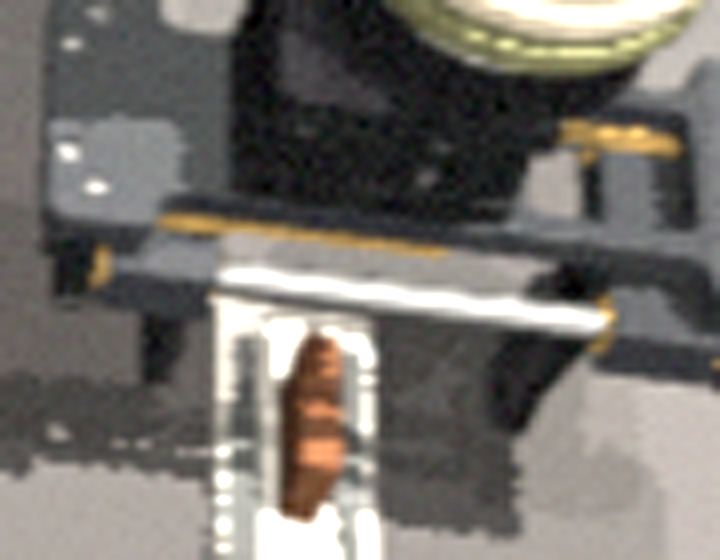

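Run:
```python
from h import *
np.set_printoptions(precision=4,suppress=True)
for n,u in [('L',(162,378)),('R',(515,425)),('mid',(338,402)),('ribtop far end',(313,505)),('ribtopnear',(322,335))]:
    q=np.array(u)/8+[395,200]
    for z in (.011,.025,.041): print(n,z,ray('scene',q,z))
```

```text
L 0.011 [0.5995 0.2342 0.011 ]
L 0.025 [0.6086 0.2367 0.025 ]
L 0.041 [0.619  0.2395 0.041 ]
R 0.011 [0.5488 0.3197 0.011 ]
R 0.025 [0.5587 0.3207 0.025 ]
R 0.041 [0.57   0.3219 0.041 ]
mid 0.011 [0.5743 0.2771 0.011 ]
mid 0.025 [0.5838 0.2788 0.025 ]
mid 0.041 [0.5947 0.2808 0.041 ]
ribtop far end 0.011 [0.6081 0.2884 0.011 ]
ribtop far end 0.025 [0.617 0.29  0.025]
ribtop far end 0.041 [0.6273 0.2918 0.041 ]
ribtopnear 0.011 [0.5575 0.2623 0.011 ]
ribtopnear 0.025 [0.5673 0.2643 0.025 ]
ribtopnear 0.041 [0.5785 0.2665 0.041 ]
```

{"op": "move_arm", "data": {
  "deltas": [
    [1, 0, 0, 0.12, 0],
    [1, 0, 0, 0.1, 0],
    [1, 0, 0, 0, 0]
  ]
}}

```text
time: 8.75
ee_pos: [0.5904, 0.2721, 0.0046]
eef_rot: [-0.266, 0.964, -0.0, -0.0]
ft_force: [-0.6, 0.8, -0.8]
width: 0.0872
```

{"op": "move_arm", "data": {
  "deltas": [
    [1, 0, 0, 0.08, 0],
    [1, 0, 0, 0.08, 0],
    [1, 0, 0, 0, 0]
  ]
}}

```text
time: 9.0
ee_pos: [0.5905, 0.2721, 0.0007]
eef_rot: [-0.266, 0.964, -0.0, -0.0]
ft_force: [0.1, 0.8, 0.2]
width: 0.0868
```

{"op": "move_arm", "data": {
  "deltas": [
    [1, 0, 0, 0.06, 0],
    [1, 0, 0, 0.06, 0],
    [1, 0, 0, 0, 0]
  ]
}}

```text
time: 9.25
ee_pos: [0.5906, 0.2721, -0.0021]
eef_rot: [-0.266, 0.964, 0.0, -0.0]
ft_force: [1.0, -0.3, 0.6]
width: 0.087
```

{"op": "move_arm", "data": {
  "deltas": [
    [1, 0, 0, 0.06, 0],
    [1, 0, 0, 0.06, 0],
    [1, 0, 0, 0, 0]
  ]
}}

```text
time: 9.5
ee_pos: [0.5906, 0.2721, -0.0052]
eef_rot: [-0.266, 0.964, -0.0, -0.0]
ft_force: [0.5, -0.3, 0.2]
width: 0.087
```

Run:
```python
from h import *
st()
im=r.camera('scene')[...,::-1].copy()
z=cv2.resize(im[200:270,395:485],None,fx=8,fy=8,interpolation=cv2.INTER_CUBIC)
cv2.imwrite('pics/s6.png',np.clip(z.astype(float)*1.8,0,255).astype(np.uint8))
```

```text
t 9.5 p [ 0.5906  0.2721 -0.0052] phi 120.83 zax [-4.e-04 -1.e-04 -1.e+00] w 0.087 F [ 0.48 -0.29  0.23] T [ 0.11  0.04 -0.02]
```

View pics/s6.png

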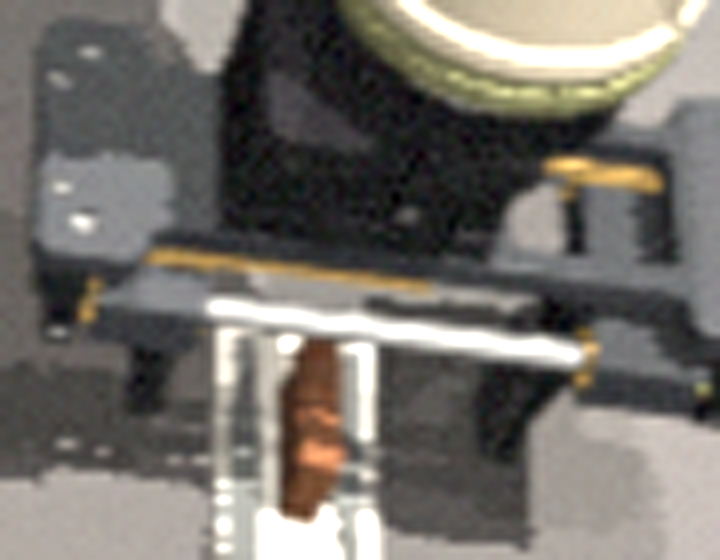

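The TCP now reads z = −0.005 with no contact, so the fingertips really are about 30 mm higher than reported. I'll put a number on that from the picture before going lower.

Run:
```python
from h import *
from scipy.optimize import least_squares
np.set_printoptions(precision=4,suppress=True)
a=np.radians(120.83); y=np.array([np.cos(a),np.sin(a),0]); x=np.array([np.sin(a),-np.cos(a),0])
obs=[(np.array([.5910,.2723,.011]),(145,180,380),(500,530,425),(395,200),8,.0435),
     (np.array([.5906,.2721,-.0052]),(130,165,408),(485,520,455),(395,200),8,.0435),]
for p,L,R,o,s,h in obs:
    uL=np.array([(L[0]+L[1])/2,L[2]])/s+o; uR=np.array([(R[0]+R[1])/2,R[2]])/s+o
    for hd in (0.0,.0095):
        def f(v):
            q=p+[0,0,v[1]]+v[0]*y+hd*x
            return np.r_[px('scene',q-.051*y)-uL,px('scene',q+.051*y)-uR]
        s_=least_squares(f,[0,.02]); print(hd,s_.x,s_.fun)
```

```text
0.0 [0.0083 0.0178] [-1.1149 -0.1501  1.076   0.3142]
0.0095 [0.0048 0.0324] [-1.5304 -0.1716  1.4763  0.4004]
0.0 [0.0082 0.0177] [-0.6376 -0.0338  0.6156  0.127 ]
0.0095 [0.0047 0.0325] [-1.047  -0.0559  1.0104  0.2115]
```

{"op": "move_arm", "data": {
  "deltas": [
    [1, 0, 0, 0.06, 0],
    [1, 0, 0, 0.06, 0],
    [1, 0, 0, 0, 0]
  ]
}}

```text
time: 9.8
ee_pos: [0.5905, 0.2721, -0.0082]
eef_rot: [-0.266, 0.964, 0.0, -0.0]
ft_force: [-1.1, -1.5, -0.6]
width: 0.0871
```

{"op": "move_arm", "data": {
  "deltas": [
    [1, 0, 0, 0.06, 0],
    [1, 0, 0, 0.04, 0],
    [1, 0, 0, 0, 0]
  ]
}}

```text
time: 10.05
ee_pos: [0.5906, 0.2721, -0.0106]
eef_rot: [-0.266, 0.964, 0.0, -0.0]
ft_force: [0.6, 0.4, 0.0]
width: 0.0868
```

{"op": "move_arm", "data": {
  "deltas": [
    [1, 0, 0, 0.06, 0],
    [1, 0, 0, 0.04, 0],
    [1, 0, 0, 0, 0]
  ]
}}

```text
time: 10.3
ee_pos: [0.5906, 0.2722, -0.0131]
eef_rot: [-0.266, 0.964, 0.0, -0.0]
ft_force: [-0.1, -0.7, -0.7]
width: 0.0869
```

Run:
```python
from h import *
st()
im=r.camera('scene')[...,::-1].copy()
z=cv2.resize(im[200:270,395:485],None,fx=8,fy=8,interpolation=cv2.INTER_CUBIC)
cv2.imwrite('pics/s7.png',np.clip(z.astype(float)*1.8,0,255).astype(np.uint8))
```

```text
t 10.3 p [ 0.5906  0.2722 -0.0131] phi 120.84 zax [-3.e-04 -1.e-04 -1.e+00] w 0.0869 F [-0.13 -0.69 -0.7 ] T [0.07 0.04 0.01]
```

View pics/s7.png

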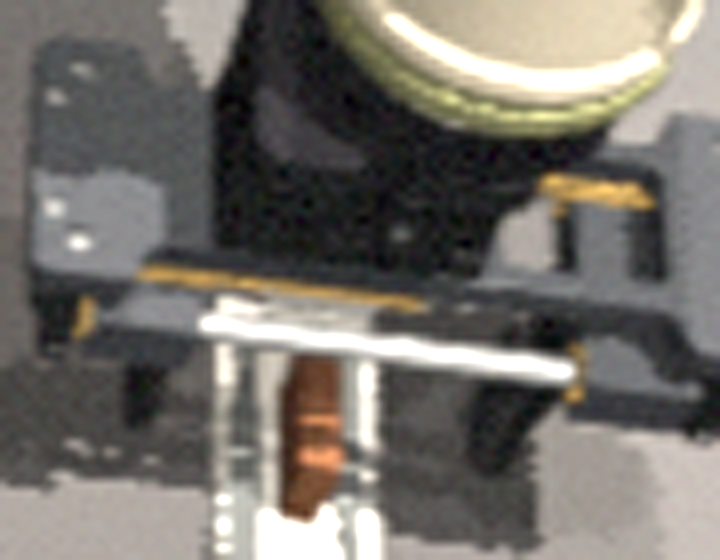

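{"op": "move_arm", "data": {
  "deltas": [
    [1, 0, 0, 0.06, 0],
    [1, 0, 0, 0.06, 0],
    [1, 0, 0, 0, 0]
  ]
}}

```text
time: 10.6
ee_pos: [0.5906, 0.2721, -0.0162]
eef_rot: [-0.266, 0.964, -0.0, -0.0]
ft_force: [0.4, 0.1, 0.0]
width: 0.087
```

{"op": "move_arm", "data": {
  "deltas": [
    [1, 0, 0, 0.06, 0],
    [1, 0, 0, 0.04, 0],
    [1, 0, 0, 0, 0]
  ]
}}

```text
time: 10.85
ee_pos: [0.5906, 0.2722, -0.0186]
eef_rot: [-0.266, 0.964, 0.0, -0.0]
ft_force: [-0.5, 0.1, 0.4]
width: 0.0871
```

{"op": "move_arm", "data": {
  "deltas": [
    [1, 0, 0, 0.06, 0],
    [1, 0, 0, 0.04, 0],
    [1, 0, 0, 0, 0]
  ]
}}

```text
time: 11.1
ee_pos: [0.5906, 0.2721, -0.0211]
eef_rot: [-0.266, 0.964, 0.0, -0.0]
ft_force: [0.8, 0.6, -0.1]
width: 0.0871
```

{"op": "move_arm", "data": {
  "deltas": [
    [1, 0, 0, 0.06, 0],
    [1, 0, 0, 0.04, 0],
    [1, 0, 0, 0, 0]
  ]
}}

```text
time: 11.35
ee_pos: [0.5906, 0.2722, -0.0236]
eef_rot: [-0.266, 0.964, 0.0, -0.0]
ft_force: [-0.2, 0.3, -0.3]
width: 0.0872
```

{"op": "move_arm", "data": {
  "deltas": [
    [1, 0, 0, 0.06, 0],
    [1, 0, 0, 0.04, 0],
    [1, 0, 0, 0, 0]
  ]
}}

```text
time: 11.6
ee_pos: [0.5906, 0.2722, -0.0261]
eef_rot: [-0.266, 0.964, 0.0, -0.0]
ft_force: [0.6, -0.2, 0.7]
width: 0.0872
```

{"op": "move_arm", "data": {
  "deltas": [
    [1, 0, 0, 0.06, 0],
    [1, 0, 0, 0.04, 0],
    [1, 0, 0, 0, 0]
  ]
}}

```text
time: 11.85
ee_pos: [0.5906, 0.2722, -0.0286]
eef_rot: [-0.266, 0.964, 0.0, -0.0]
ft_force: [1.0, 0.7, 0.1]
width: 0.0873
```

{"op": "move_arm", "data": {
  "deltas": [
    [1, 0, 0, 0.05, 0],
    [1, 0, 0, 0.03, 0],
    [1, 0, 0, 0, 0]
  ]
}}

```text
time: 12.1
ee_pos: [0.5907, 0.2722, -0.0305]
eef_rot: [-0.266, 0.964, 0.0, -0.0]
ft_force: [-0.6, -0.4, 0.1]
width: 0.0876
```

Run:
```python
from h import *
st()
im=r.camera('scene')[...,::-1].copy()
z=cv2.resize(im[200:270,395:485],None,fx=8,fy=8,interpolation=cv2.INTER_CUBIC)
cv2.imwrite('pics/s8.png',np.clip(z.astype(float)*1.8,0,255).astype(np.uint8))
```

```text
t 12.1 p [ 0.5907  0.2722 -0.0305] phi 120.84 zax [-2.e-04 -0.e+00 -1.e+00] w 0.0876 F [-0.6  -0.4   0.06] T [0.06 0.   0.04]
```

View pics/s8.png

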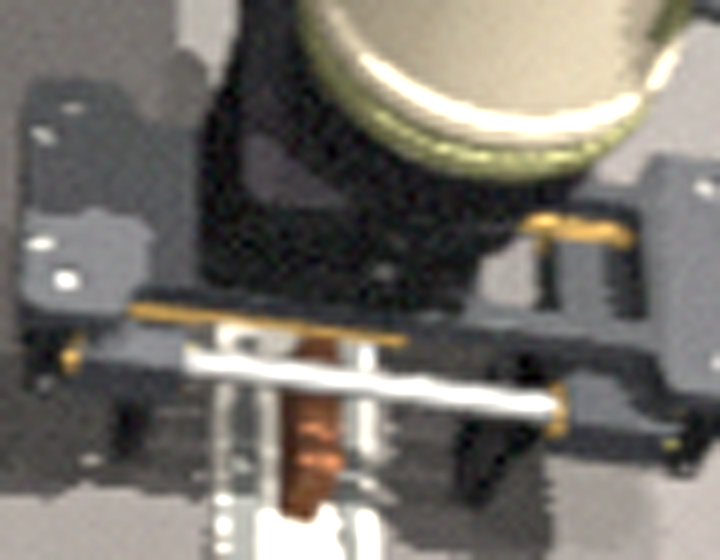

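{"op": "move_arm", "data": {
  "deltas": [
    [1, 0, 0, 0.05, 0],
    [1, 0, 0, 0.03, 0],
    [1, 0, 0, 0, 0]
  ]
}}

```text
time: 12.4
ee_pos: [0.5908, 0.2723, -0.0321]
eef_rot: [-0.266, 0.964, 0.0, 0.0]
ft_force: [-2.0, -1.1, 3.3]
width: 0.0872
```

{"op": "move_arm", "data": {
  "deltas": [
    [1, 0, 0, 0.05, 0],
    [1, 0, 0, 0.03, 0],
    [1, 0, 0, 0, 0]
  ]
}}

```text
time: 12.65
ee_pos: [0.5909, 0.2723, -0.0322]
eef_rot: [-0.266, 0.964, 0.0, 0.0]
ft_force: [-8.5, -3.5, 22.0]
width: 0.0871
```

Contact at reported z = −0.032, so the TCP reads 32 mm low, which agrees with the 32.5 mm image estimate. I'll use true z = reported + 0.032, raise to a true tip height of about 15 mm and grip.

{"op": "move_arm", "data": {
  "deltas": [
    [1, 0, 0, -0.3, 0],
    [1, 0, 0, -0.38, 0],
    [-1, 0, 0, 0, 0],
    [-1, 0, 0, 0, 0],
    [-1, 0, 0, 0, 0],
    [-1, 0, 0, 0, 0],
    [-1, 0, 0, 0, 0],
    [-1, 0, 0, 0, 0],
    [-1, 0, 0, 0, 0],
    [-1, 0, 0, 0, 0],
    [-1, 0, 0, 0, 0],
    [-1, 0, 0, 0, 0]
  ],
  "squeeze": 25
}}

```text
time: 13.65
ee_pos: [0.5907, 0.2722, -0.0173]
eef_rot: [-0.266, 0.964, 0.0, -0.0]
ft_force: [-0.4, 0.1, -0.1]
width: 0.0283
```

{"op": "move_arm", "data": {
  "deltas": [
    [-1, 0, 0, 0, 0],
    [-1, 0, 0, 0, 0],
    [-1, 0, 0, 0, 0],
    [-1, 0, 0, 0, 0],
    [-1, 0, 0, 0, 0]
  ]
}}

```text
time: 14.07
ee_pos: [0.5908, 0.2721, -0.0173]
eef_rot: [-0.266, 0.964, -0.0, 0.0]
ft_force: [0.3, -0.5, -0.7]
width: 0.0118
```

Run:
```python
from h import *
s,M=st(); 
im=r.camera('scene')[...,::-1].copy()
z=cv2.resize(im[200:270,395:485],None,fx=8,fy=8,interpolation=cv2.INTER_CUBIC)
cv2.imwrite('pics/s9.png',np.clip(z.astype(float)*1.8,0,255).astype(np.uint8))
```

```text
t 14.0667 p [ 0.5908  0.2721 -0.0173] phi 120.83 zax [ 0.  0. -1.] w 0.0118 F [ 0.29 -0.49 -0.68] T [-0.03 -0.05  0.01]
```

View pics/s9.png

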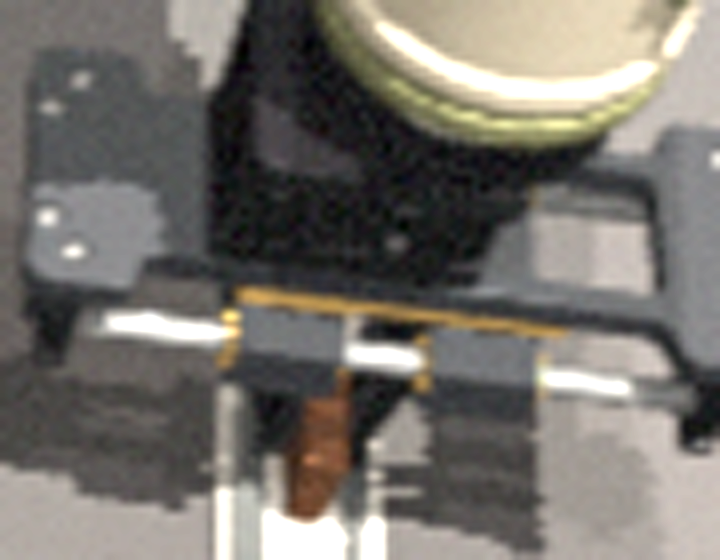

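Gripped: the opening is 11.8 mm, which matches the 12 mm rib. Lifting and looking.

{"op": "move_arm", "data": {
  "deltas": [
    [-1, 0, 0, 0, 0],
    [-1, 0, 0, -0.1, 0],
    [-1, 0, 0, -0.3, 0],
    [-1, 0, 0, -0.5, 0],
    [-1, 0, 0, -0.7, 0],
    [-1, 0, 0, -0.7, 0],
    [-1, 0, 0, -0.6, 0],
    [-1, 0, 0, -0.3, 0],
    [-1, 0, 0, 0, 0]
  ],
  "squeeze": 30
}}

```text
time: 14.87
ee_pos: [0.5921, 0.2729, 0.0656]
eef_rot: [-0.266, 0.964, 0.001, 0.002]
ft_force: [1.1, 0.7, -2.6]
width: 0.0117
```

Run:
```python
from h import *
np.set_printoptions(precision=4,suppress=True)
s,M=st(); 
im=r.camera('scene')[...,::-1].copy()
z=cv2.resize(im[170:260,395:495],None,fx=7,fy=6.5,interpolation=cv2.INTER_CUBIC)
cv2.imwrite('pics/s10.png',z)
for d in r.tip_of('scene','carrier_mid')[:2]: print(d['confidence'],toW('scene',d['position']))
```

```text
t 14.8667 p [0.5921 0.2729 0.0656] phi 120.84 zax [ 0.0036  0.0021 -1.    ] w 0.0117 F [ 1.08  0.67 -2.63] T [ 0.05  0.05 -0.  ]
0.93 [0.5978 0.2715 0.1   ]
0.44 [ 0.5398 -0.078   0.0154]
```

View pics/s10.png

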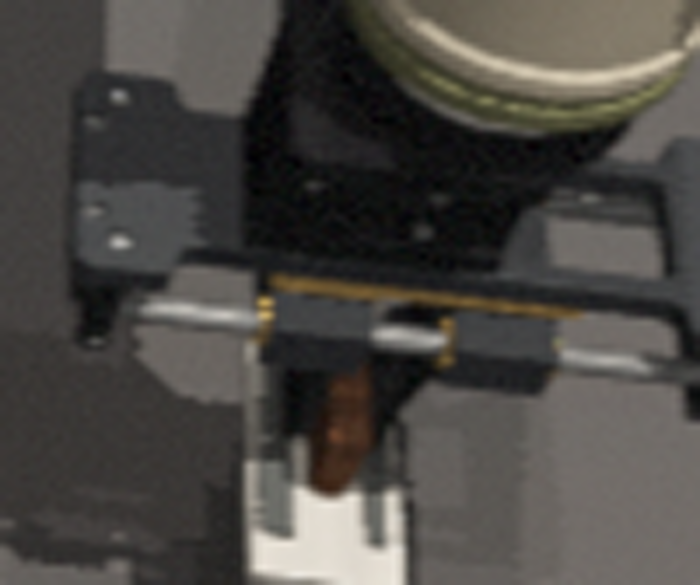

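The carrier is held and level. The net's centre z of 0.100 fits the 32 mm correction. Turning to the fixture's yaw, then moving to the nest.

{"op": "move_arm", "data": {
  "deltas": [
    [-1, 0, 0, 0, 0.03],
    [-1, 0, 0, 0, 0.05],
    [-1, 0, 0, 0, 0.06],
    [-1, 0, 0, 0, 0.06],
    [-1, 0, 0, 0, 0.0355],
    [-1, 0, 0, 0, 0.02],
    [-1, 0.1, -0.3, 0, 0],
    [-1, 0.2, -0.6, 0, 0],
    [-1, 0.28, -0.85, 0, 0],
    [-1, 0.28, -0.85, 0, 0],
    [-1, 0.28, -0.85, 0, 0],
    [-1, 0.28, -0.85, 0, 0]
  ],
  "squeeze": 40
}}

```text
time: 15.97
ee_pos: [0.5692, 0.1589, 0.0618]
eef_rot: [-0.069, 0.998, -0.0, -0.001]
ft_force: [-0.2, -0.4, -1.7]
width: 0.0118
```

{"op": "move_arm", "data": {
  "deltas": [
    [-1, 0.28, -0.85, 0, 0],
    [-1, 0.28, -0.85, 0, 0],
    [-1, 0.28, -0.85, 0, 0],
    [-1, 0.28, -0.85, 0, 0],
    [-1, 0.28, -0.85, 0, 0],
    [-1, 0.28, -0.85, 0, 0],
    [-1, 0.28, -0.85, 0, 0],
    [-1, 0.28, -0.85, 0, 0],
    [-1, 0.28, -0.85, 0, 0],
    [-1, 0.2, -0.5, 0, 0],
    [-1, 0.1, -0.2, 0, 0],
    [-1, 0, 0, 0, 0]
  ]
}}

```text
time: 16.97
ee_pos: [0.5279, -0.0572, 0.0622]
eef_rot: [-0.068, 0.998, -0.0, -0.001]
ft_force: [0.1, 0.4, -2.1]
width: 0.0117
```

Run:
```python
from h import *
to([.5243,-.0817,.060])
im=r.camera('scene')[...,::-1].copy()
z=cv2.resize(im[90:200,240:380],None,fx=5.6,fy=5.4,interpolation=cv2.INTER_CUBIC)
cv2.imwrite('pics/s11.png',z)
```

```text
t 16.9667 p [ 0.5279 -0.0572  0.0622] phi 97.74 zax [-1.e-03 -3.e-04 -1.e+00] w 0.0117 F [ 0.08  0.43 -2.12] T [ 0.08 -0.   -0.01]
tool shift units [ 0.274 -0.953  0.089]
```

View pics/s11.png

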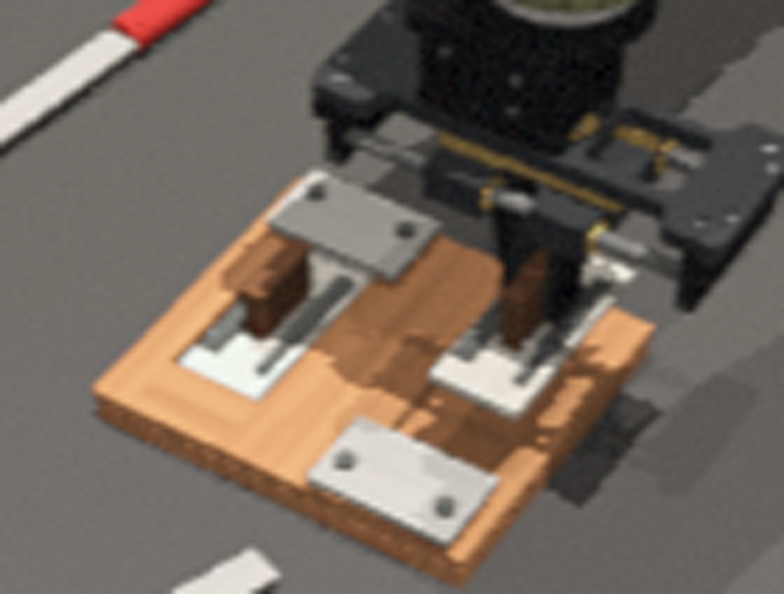

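{"op": "move_arm", "data": {
  "deltas": [
    [-1, 0.14, -0.4, 0, 0],
    [-1, 0.13, -0.4, 0, 0],
    [-1, 0, -0.15, 0.2, 0],
    [-1, 0, 0, 0.4, 0],
    [-1, 0, 0, 0.5, 0],
    [-1, 0, 0, 0.4, 0],
    [-1, 0, 0, 0.2, 0],
    [-1, 0, 0, 0, 0],
    [-1, 0, 0, 0, 0]
  ]
}}

```text
time: 17.77
ee_pos: [0.5253, -0.0798, 0.0199]
eef_rot: [-0.068, 0.998, 0.0, -0.0]
ft_force: [-0.0, -0.1, -1.9]
width: 0.0117
```

Run:
```python
from h import *
to([.5243,-.0817,.010])
im=r.camera('scene')[...,::-1].copy()
z=cv2.resize(im[110:200,260:370],None,fx=7,fy=6.6,interpolation=cv2.INTER_CUBIC)
cv2.imwrite('pics/s12.png',z)
snap('top','t12.png',(310,190,420,290),6)
```

```text
t 17.7667 p [ 0.5253 -0.0798  0.0199] phi 97.85 zax [-7.e-04  0.e+00 -1.e+00] w 0.0117 F [-0.02 -0.14 -1.93] T [0.04 0.02 0.02]
tool shift units [ 0.048 -0.068  0.394]
```

View pics/s12.png

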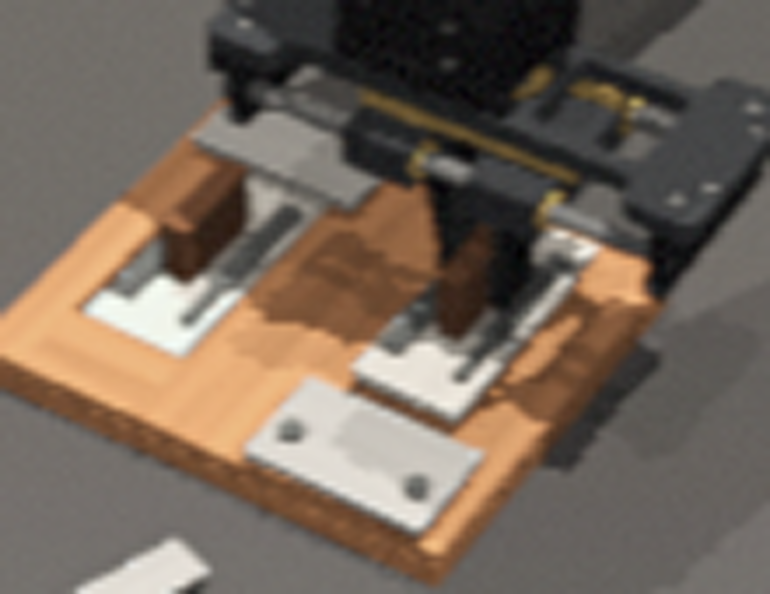

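View pics/t12.png

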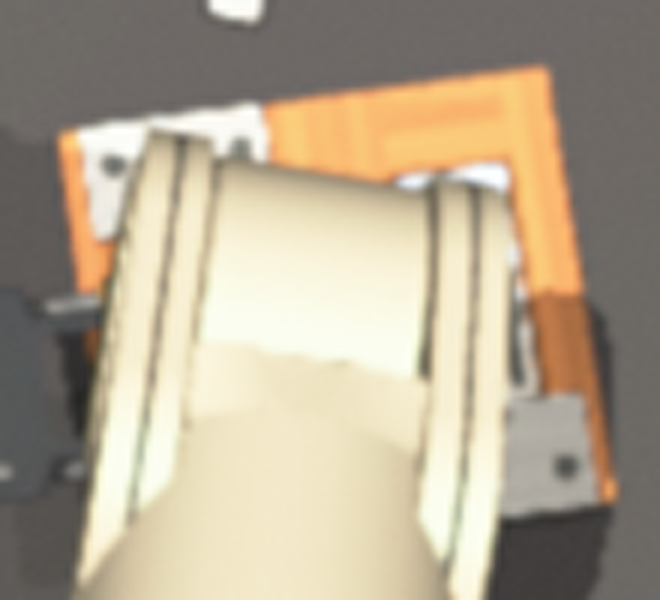

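Run:
```python
from h import *
np.set_printoptions(precision=4,suppress=True)
a=np.radians(7.85); x=np.array([np.cos(a),np.sin(a)]); y=np.array([-x[1],x[0]])
n=np.array([.5402,-.0795])
def loc(p): return np.array([ (p[:2]-n)@x,(p[:2]-n)@y])*1000
T=np.array([.5253,-.0798]); print('TCP local',loc(T))
for u in [(355,362),(458,410)]:
    q=np.array(u)/[7,6.6]+[260,110]; print('near-end corner local',loc(ray('scene',q,.0442)))
print('pred near end x',loc(T)[0]+4.1+52)
for u in [(308,377),(483,455),(246,447),(420,530)]:
    q=np.array(u)/[7,6.6]+[260,110]; print('keeper corner local',loc(ray('scene',q,.032)))
for u in [(83,310),(182,354)]:
    q=np.array(u)/[7,6.6]+[260,110]; P=ray('scene',q,.021); print('loaded end local to n1',loc(P))
```

```text
TCP local [-14.8013   1.7379]
near-end corner local [ 39.3979 -16.9609]
near-end corner local [40.5808 26.8673]
pred near end x 41.29865343365696
keeper corner local [ 45.7024 -33.1069]
keeper corner local [45.8661 40.7883]
keeper corner local [ 87.3617 -32.8243]
keeper corner local [88.9172 40.5599]
loaded end local to n1 [  52.1735 -128.9224]
loaded end local to n1 [ 52.0416 -84.4345]
```

The carrier's near end is 3.5–6 mm short of the keeper lip, and it's about 1.5 mm off in +y. I'll correct that and lower the far end onto the low wall with a lighter grip so the carrier pivots, keeper end down.

{"op": "move_arm", "data": {
  "deltas": [
    [-1, 0, -0.06, 0.15, 0],
    [-1, 0, 0, 0.2, 0],
    [-1, 0, 0, 0.12, 0],
    [-1, 0, 0, 0, 0],
    [-1, 0, 0, 0, 0]
  ],
  "squeeze": 15
}}

```text
time: 18.28
ee_pos: [0.5254, -0.0815, 0.0082]
eef_rot: [-0.068, 0.998, 0.0, -0.0]
ft_force: [-1.0, 0.4, -1.1]
width: 0.0118
```

{"op": "move_arm", "data": {
  "deltas": [
    [-1, 0, 0, 0.06, 0],
    [-1, 0, 0, 0.06, 0],
    [-1, 0, 0, 0, 0]
  ]
}}

```text
time: 18.53
ee_pos: [0.5255, -0.0814, 0.0052]
eef_rot: [-0.068, 0.998, 0.0, -0.0]
ft_force: [0.5, -0.1, -2.3]
width: 0.0119
```

{"op": "move_arm", "data": {
  "deltas": [
    [-1, 0, 0, 0.05, 0],
    [-1, 0, 0, 0.03, 0],
    [-1, 0, 0, 0, 0]
  ]
}}

```text
time: 18.78
ee_pos: [0.5263, -0.0814, 0.0038]
eef_rot: [-0.068, 0.998, 0.0, 0.001]
ft_force: [1.6, 0.3, 1.7]
width: 0.012
```

{"op": "move_arm", "data": {
  "deltas": [
    [-1, 0, 0, 0.04, 0],
    [-1, 0, 0, 0.04, 0],
    [-1, 0, 0, 0, 0]
  ],
  "squeeze": 10
}}

```text
time: 19.03
ee_pos: [0.526, -0.0814, 0.0015]
eef_rot: [-0.068, 0.998, 0.0, 0.0]
ft_force: [2.3, 0.6, 1.4]
width: 0.0118
```

Run:
```python
from h import *
st()
im=r.camera('scene')[...,::-1].copy()
z=cv2.resize(im[120:190,280:360],None,fx=9,fy=8.4,interpolation=cv2.INTER_CUBIC)
cv2.imwrite('pics/s13.png',z)
```

```text
t 19.0333 p [ 0.526  -0.0814  0.0015] phi 97.85 zax [ 7.e-04  1.e-04 -1.e+00] w 0.0118 F [2.31 0.58 1.37] T [ 0.08 -0.32  0.  ]
```

View pics/s13.png

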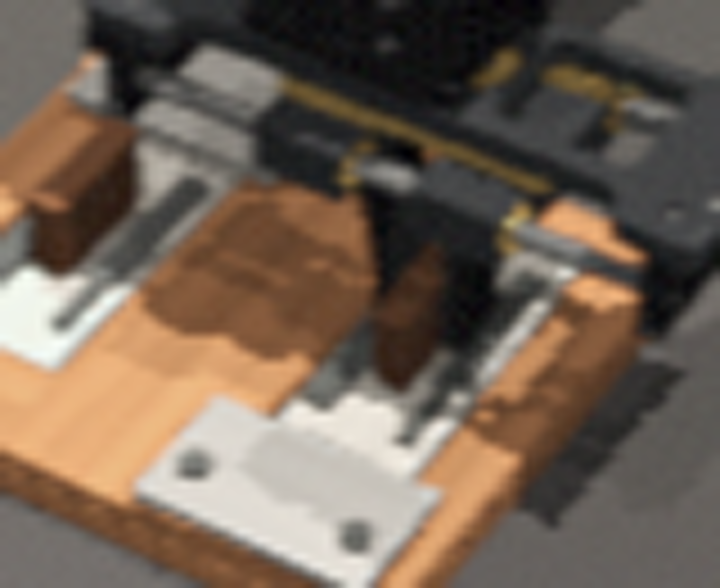

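The carrier has pivoted, keeper end down in the pocket, with the rib tilted at (410,315). Sliding it under the keeper.

{"op": "move_arm", "data": {
  "deltas": [
    [-1, -0.08, 0, 0.01, 0],
    [-1, -0.08, 0, 0.01, 0],
    [-1, -0.08, 0, 0, 0],
    [-1, 0, 0, 0, 0]
  ],
  "squeeze": 15
}}

```text
time: 19.42
ee_pos: [0.5312, -0.081, 0.001]
eef_rot: [-0.068, 0.998, 0.0, -0.001]
ft_force: [-2.1, -0.2, 5.3]
width: 0.012
```

{"op": "move_arm", "data": {
  "deltas": [
    [-1, -0.06, 0, 0, 0],
    [-1, -0.06, 0, 0, 0],
    [-1, 0, 0, 0, 0]
  ]
}}

```text
time: 19.67
ee_pos: [0.534, -0.0805, 0.0008]
eef_rot: [-0.068, 0.998, 0.0, -0.001]
ft_force: [-3.1, -0.6, 5.0]
width: 0.0119
```

Run:
```python
from h import *
st()
im=r.camera('scene')[...,::-1].copy()
z=cv2.resize(im[120:190,280:360],None,fx=9,fy=8.4,interpolation=cv2.INTER_CUBIC)
cv2.imwrite('pics/s14.png',z)
```

```text
t 19.6667 p [ 0.534  -0.0805  0.0008] phi 97.82 zax [-1.4e-03 -1.0e-04 -1.0e+00] w 0.0119 F [-3.13 -0.65  5.03] T [-0.04  0.4  -0.05]
```

View pics/s14.png

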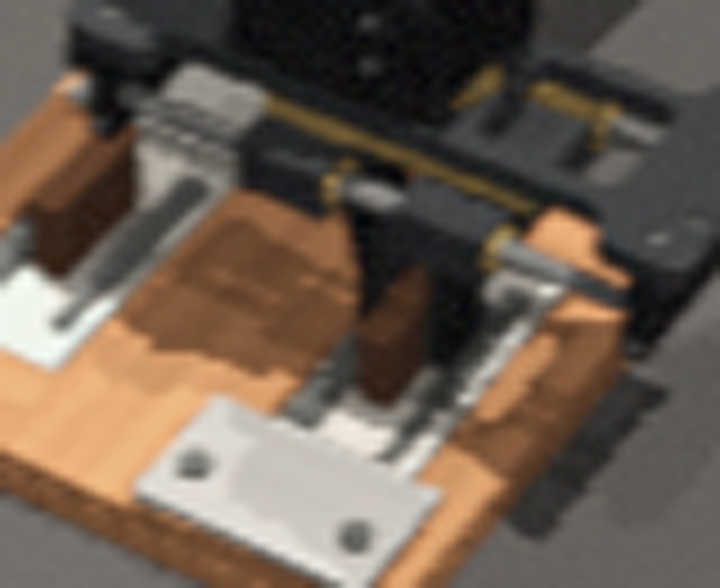

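{"op": "move_arm", "data": {
  "deltas": [
    [-1, -0.05, 0, 0, 0],
    [-1, -0.04, 0, 0, 0],
    [-1, 0, 0, 0, 0]
  ]
}}

```text
time: 19.97
ee_pos: [0.5365, -0.08, 0.0007]
eef_rot: [-0.068, 0.998, 0.0, -0.0]
ft_force: [-1.6, -0.9, 1.4]
width: 0.0119
```

{"op": "move_arm", "data": {
  "deltas": [
    [-1, -0.04, 0, 0, 0],
    [-1, -0.02, 0, 0, 0],
    [-1, 0, 0, 0, 0]
  ]
}}

```text
time: 20.22
ee_pos: [0.5383, -0.0797, 0.0008]
eef_rot: [-0.068, 0.998, 0.0, -0.0]
ft_force: [-1.8, -0.9, 0.3]
width: 0.0119
```

{"op": "move_arm", "data": {
  "deltas": [
    [-1, -0.04, 0, 0, 0],
    [-1, -0.02, 0, 0, 0],
    [-1, 0, 0, 0, 0]
  ]
}}

```text
time: 20.47
ee_pos: [0.5385, -0.0796, 0.0005]
eef_rot: [-0.068, 0.998, 0.0, -0.001]
ft_force: [-5.9, -0.6, 3.8]
width: 0.0119
```

Run:
```python
from h import *
st()
im=r.camera('scene')[...,::-1].copy()
z=cv2.resize(im[120:190,280:360],None,fx=9,fy=8.4,interpolation=cv2.INTER_CUBIC)
cv2.imwrite('pics/s15.png',z)
```

```text
t 20.4667 p [ 5.385e-01 -7.960e-02  5.000e-04] phi 97.83 zax [-2.6e-03  2.0e-04 -1.0e+00] w 0.0119 F [-5.9  -0.64  3.83] T [-0.05  1.18  0.01]
```

View pics/s15.png

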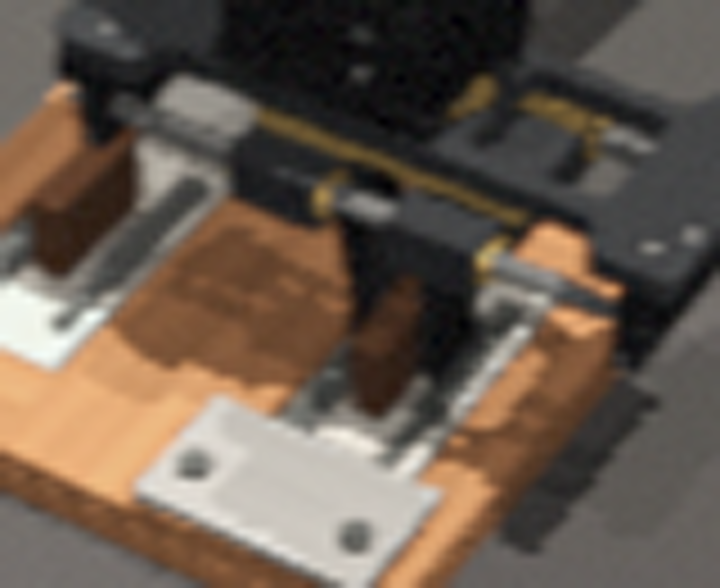

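The end wall has been reached: −6 N and no further travel. I'll back off about 1 mm, then level by lowering with a light grip.

{"op": "move_arm", "data": {
  "deltas": [
    [-1, 0.09, 0, 0, 0],
    [-1, 0, 0, 0.02, 0],
    [-1, 0, 0, 0.04, 0],
    [-1, 0, 0, 0, 0]
  ],
  "squeeze": 10
}}

```text
time: 20.85
ee_pos: [0.5376, -0.0798, -0.0007]
eef_rot: [-0.068, 0.998, 0.0, 0.0]
ft_force: [-0.9, -0.4, 0.8]
width: 0.012
```

{"op": "move_arm", "data": {
  "deltas": [
    [-1, 0, 0, 0.04, 0],
    [-1, 0, 0, 0.03, 0],
    [-1, 0, 0, 0, 0]
  ]
}}

```text
time: 21.1
ee_pos: [0.5375, -0.0798, -0.0025]
eef_rot: [-0.068, 0.998, 0.0, -0.0]
ft_force: [-1.0, -0.6, 0.2]
width: 0.012
```

{"op": "move_arm", "data": {
  "deltas": [
    [-1, 0, 0, 0.03, 0],
    [-1, 0, 0, 0.03, 0],
    [-1, 0, 0, 0, 0]
  ]
}}

```text
time: 21.35
ee_pos: [0.5373, -0.0799, -0.0037]
eef_rot: [-0.068, 0.998, 0.0, -0.0]
ft_force: [-3.4, 0.5, 4.1]
width: 0.0119
```

Run:
```python
from h import *
st()
im=r.camera('scene')[...,::-1].copy()
z=cv2.resize(im[120:190,280:360],None,fx=9,fy=8.4,interpolation=cv2.INTER_CUBIC)
cv2.imwrite('pics/s16.png',z)
```

```text
t 21.35 p [ 0.5373 -0.0799 -0.0037] phi 97.84 zax [-5.e-04  2.e-04 -1.e+00] w 0.0119 F [-3.39  0.49  4.09] T [-0.01  0.87  0.02]
```

View pics/s16.png

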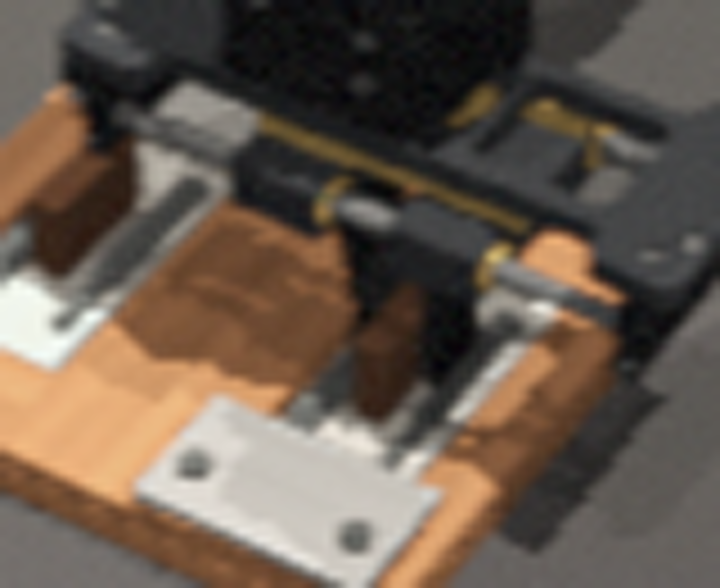

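{"op": "move_arm", "data": {
  "deltas": [
    [-1, 0, 0, 0.03, 0],
    [-1, 0, 0, 0.02, 0],
    [-1, 0, 0, 0, 0],
    [-1, 0, 0, 0, 0]
  ]
}}

```text
time: 21.73
ee_pos: [0.5379, -0.0798, -0.0044]
eef_rot: [-0.068, 0.998, 0.0, 0.0]
ft_force: [-4.1, -0.3, 9.6]
width: 0.0121
```

{"op": "move_arm", "data": {
  "deltas": [
    [-1, 0.02, 0, 0.03, 0],
    [-1, 0, 0, 0.01, 0],
    [-1, 0, 0, 0, 0],
    [-1, 0, 0, 0, 0]
  ]
}}

```text
time: 22.07
ee_pos: [0.5382, -0.0798, -0.0049]
eef_rot: [-0.068, 0.998, 0.0, 0.001]
ft_force: [-3.9, 0.9, 12.6]
width: 0.0121
```

Run:
```python
from h import *
st()
im=r.camera('scene')[...,::-1].copy()
z=cv2.resize(im[120:190,280:360],None,fx=9,fy=8.4,interpolation=cv2.INTER_CUBIC)
cv2.imwrite('pics/s17.png',z)
```

```text
t 22.0667 p [ 0.5382 -0.0798 -0.0049] phi 97.84 zax [ 2.3e-03  4.0e-04 -1.0e+00] w 0.0121 F [-3.86  0.87 12.61] T [0.19 0.78 0.01]
```

View pics/s17.png

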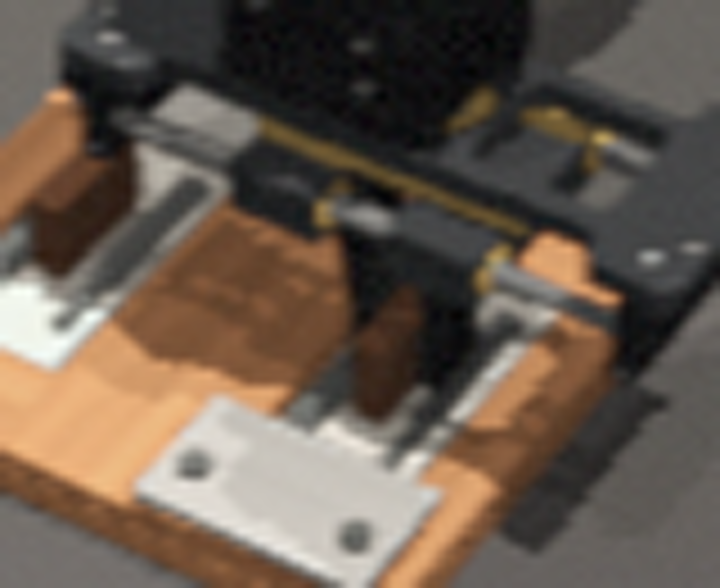

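z = −0.0045 matches the fully-down height I predicted (−0.0033), and the rib stands upright like the loaded carrier's. I'll relieve the load, open half-way and retreat upward.

{"op": "move_arm", "data": {
  "deltas": [
    [-1, 0, 0, -0.05, 0],
    [-1, 0, 0, -0.02, 0],
    [-1, 0, 0, 0, 0],
    [0, 0, 0, 0, 0],
    [0, 0, 0, 0, 0],
    [0, 0, 0, 0, 0],
    [0, 0, 0, 0, 0],
    [0, 0, 0, 0, 0],
    [0, 0, 0, 0, 0],
    [0, 0, 0, 0, 0]
  ]
}}

```text
time: 22.95
ee_pos: [0.5371, -0.0799, -0.0043]
eef_rot: [-0.068, 0.998, 0.0, 0.0]
ft_force: [-0.6, 0.2, 1.1]
width: 0.0425
```

{"op": "move_arm", "data": {
  "deltas": [
    [0, 0, 0, -0.1, 0],
    [0, 0, 0, -0.4, 0],
    [0, 0, 0, -0.7, 0],
    [0, 0, 0, -0.9, 0],
    [0, 0, 0, -0.9, 0],
    [0, 0, 0, -0.9, 0],
    [0, 0.5, 0, -0.5, 0],
    [0, 0.9, 0, 0, 0],
    [0, 0.9, 0, 0, 0],
    [0, 0.9, 0, 0, 0],
    [0, 0, 0, 0, 0]
  ]
}}

```text
time: 23.87
ee_pos: [0.4546, -0.0918, 0.1063]
eef_rot: [-0.067, 0.998, 0.0, -0.0]
ft_force: [0.1, -0.6, -0.2]
width: 0.0437
```

Run:
```python
from h import *
np.set_printoptions(precision=4,suppress=True)
st()
im=r.camera('scene')[...,::-1].copy()
z=cv2.resize(im[110:200,250:370],None,fx=6.6,fy=6.6,interpolation=cv2.INTER_CUBIC)
cv2.imwrite('pics/s18.png',z)
for l in ['carrier_mid']:
    for d in r.tip_of('scene',l)[:3]: print(l,round(d['confidence'],2),toW('scene',d['position']))
```

```text
t 23.8667 p [ 0.4546 -0.0918  0.1063] phi 97.72 zax [-0.0008  0.0008 -1.    ] w 0.0437 F [ 0.09 -0.64 -0.2 ] T [ 0.03 -0.    0.  ]
carrier_mid 0.7 [ 0.5422 -0.0796  0.0337]
```

View pics/s18.png

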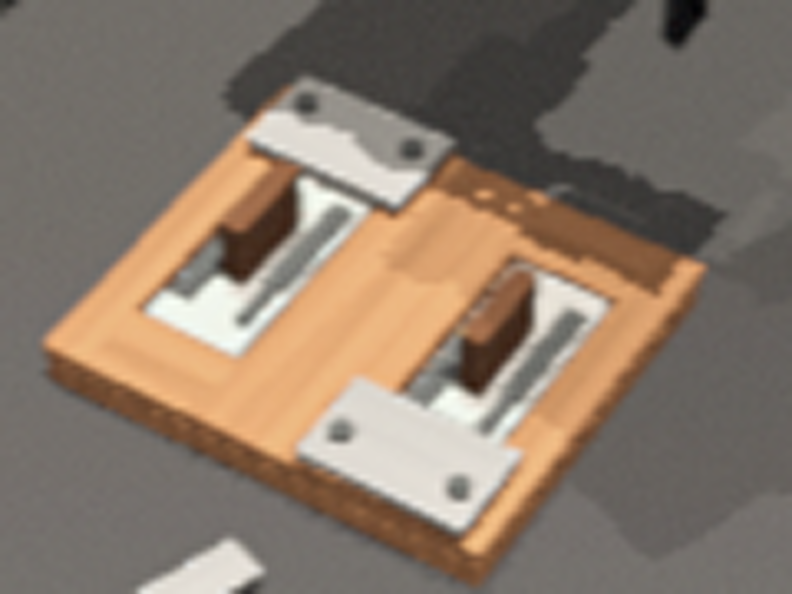

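{"op": "move_arm", "data": {
  "deltas": [
    [0, 0, 0, -0.6, 0],
    [0, 0, 0.6, -0.8, 0],
    [0, 0, 0.9, -0.8, 0],
    [0, 0, 0.9, 0, 0],
    [0, 0, 0.9, 0, 0],
    [0, 0, 0.9, 0, 0],
    [0, 0, 0.9, 0, 0],
    [0, 0, 0.9, 0, 0],
    [0, 0, 0.9, 0, 0],
    [0, 0, 0.9, 0, 0],
    [0, 0, 0.4, 0, 0],
    [0, 0, 0, 0, 0]
  ]
}}

```text
time: 24.97
ee_pos: [0.4299, 0.1146, 0.1609]
eef_rot: [-0.07, 0.998, 0.0, 0.0]
ft_force: [-0.7, 0.1, 0.9]
width: 0.0436
```

Run:
```python
from h import *
np.set_printoptions(precision=4,suppress=True)
st()
a=np.radians(7.85); x=np.array([np.cos(a),np.sin(a)]); y=np.array([-x[1],x[0]])
n=np.array([.5402,-.0795])
def loc(p): return np.array([ (p[:2]-n)@x,(p[:2]-n)@y])*1000
for nm,u,z in [('new far',(518,262),.021),('new far',(610,302),.021),('loaded near',(145,308),.021),('loaded near',(238,354),.021),('rib new near bot?',(472,392),.024),('rib top near',(497,347),.055),('rib top far',(533,285),.055),('loaded rib top near',(258,240),.055),('loaded rib top far', (297,180),.055)]:
    print(nm,loc(ray('scene',np.array(u)/6.6+[250,110],z)))
snap('top','t18.png',(310,190,420,290),6)
for d in r.tip_of('top','carrier_mid')[:3]: print(round(d['confidence'],2),toW('top',d['position']))
```

```text
t 24.9667 p [0.4299 0.1146 0.1609] phi 98.06 zax [ 0.0002  0.0004 -1.    ] w 0.0436 F [-0.7   0.14  0.94] T [-0.02  0.04 -0.03]
new far [-49.8798 -16.523 ]
new far [-50.4212  25.8597]
loaded near [  51.1258 -129.2956]
loaded near [ 51.9581 -84.3017]
rib new near bot? [22.4179  5.1336]
rib top near [21.824  14.9946]
rib top far [-13.3416  10.2667]
loaded rib top near [ 23.0089 -92.6804]
loaded rib top far [-12.877  -97.9586]
0.59 [ 0.5368 -0.0796  0.0369]
0.33 [ 0.7918 -0.1215  0.0001]
```

View pics/t18.png

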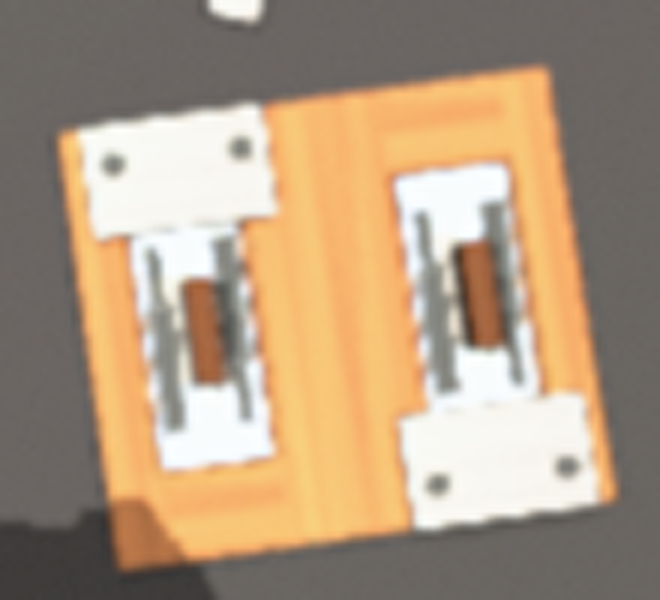

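Both nests look the same. The new carrier's end is under the keeper at (185,230) and its other end is inside the pocket at (215,465), with both ribs parallel. Handing in.

Run:
```python
from h import *
print(r.close_job())
```

```text
the job is handed in; nothing more can be done
None
```

The loose carrier is in the free nest (nest_1), with one end under the keeper bar and the rest flat on the nest floor. I let go of it, moved the arm clear and handed the job in at about 25 s.

**How it went in:** I held the rib and lowered the outer end onto the low wall with a light grip, so the keeper end tipped down. I then slid it under the keeper until it touched the end wall, backed off about 1 mm and pressed it level before letting go. The last force readings before release were about 13 N.

**Last checks:**
- **Position:** the scene camera put the carrier's centre at z = 0.034, against 0.0345 for fully seated. The top camera gave 0.037, which is within its 4 mm accuracy.
- **Fit:** the outer end is about 50 mm from the nest centre, inside the wall at 53.5. The two ribs look parallel.
- **Neighbours:** the loaded carrier looks as it did at the start. The arm went near neither the files nor the oil can, though I took no final close-up of them.

**What failed or disagreed:**
- **Missed first grasp:** the jaws closed above the rib because the reported TCP height is about 32 mm too low. I confirmed this by touching the bench lightly with the open fingers (22 N), and corrected for it from then on.
- **Scene camera offset:** it read about 3 mm to one side compared with the top camera, so I used positions relative to the fixture for the fit.

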